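Wipe the offcuts from under the shield into the tray

ROBOT

A 6-joint arm with a two-finger parallel gripper is mounted at the origin on a cart in front of the work surface, level with it; the furniture and walls round the work are solid. World frame = base frame: x ahead of the robot, y to its left, z up, the work surface at z = 0. Lengths are in m, angles in rad, forces in N, time in s.
With the tool pointing down it reaches from about 0.4 to 0.825 m from the base axis. Payload 7 kg.
Tool frame: the origin (TCP) lies between the finger pads; the fingertips stand 25 mm ahead of it and the grasp point (between the pads) lies 6 mm ahead of it (arm.tip_extent is the z of the fingertips in the tool frame, in m); z points along the fingers, x is the direction in which the jaws open and shut, and the axes are right-handed (so a half turn about z gives the same grasp; the last joint's range is limited). The gripper opens to 88 mm and grips with 3 to 60 N. Pads are 19 mm wide; open, the fingers measure 130 mm over their backs; the gripper's body (78 mm by 193 mm) begins 47 mm behind the grasp point.
Start: joints at [1.487, 0.359, 0.012, 0, -1.224, -0.288], TCP at [0.245, 0.629, 0.252] pointing down, gripper open.
Joint ranges: [-3.07, 3.07], [-1.43, 2.12], [-1.02, 1.25], [-3.03, 1.67], [-3.05, -0], [-3.03, 3.03]. Speed limits (rad/s): [2.39, 2.39, 3.01, 3.14, 3.14, 3.14].

INTERFACE

Orientations are given as [roll, pitch, yaw] about the fixed x, y, z axes, in that order (R = Rz(yaw) Ry(pitch) Rx(roll)).
In Python, from station import monitor, grab_frame, job_done, arm gives the robot as it stands.
- The arm moves only by the shell command python3 -m jog 'ROWS' [FORCE]. ROWS is JSON, a list that holds one entry, the list of rows, each a list of 7 numbers: the shift along the world's x, y, z in m, then the turn, a rotation vector about the world's x, y, z in rad, then the opening, from 0 (shut) to 1 (fully open). In form: [[[dx, dy, dz, ax, ay, az, claw], ...]]. A call has 1 to 20 rows; each row shifts and turns the commanded pose from where the row before left it; what a row does not reach is not made up. A row lasts 1/8 s, in which the tool goes at most 62.5 mm and 10.7 degrees, less where a joint would pass 70% of its speed; a pose out of reach is approached as far as the arm can. A call is refused whole if a number of a shift passes 0.0625 or a number of a turn 0.188, either way. A call with a gripper value outside its range is refused whole. The fingers move at their own pace and stop on an object; FORCE is the grip in N (left out, the last holds). Time passes only in rows, so rows that do not move let the fingers close. It gives the time, the measured TCP pose, the force and the opening at its end, in the units of the state.
- monitor.get_state(): the state, without advancing time (a new reading comes with each control period).
- grab_frame(name): name is "side" or "top" or "wrist"; returns a dict with "pixels" (420x560x3 uint8, red, green, blue), "K" (3x3 intrinsics, pixels), "view" (4x4, takes a point from world to camera coordinates); the wrist camera has in their place "hand_eye" (4x4, takes a point from camera to tool coordinates, whose origin is the TCP and whose axes are the tool frame's). Camera axes: x right, y down, z forward; pixel columns grow to the right and rows downward; lengths in m; the calibration is good to about 2 mm. The wrist camera is an equidistant fisheye: a pixel r from the principal point sees the ray r / f radians off the axis. A picture is of the moment at which its call begins: read the wrist's pose just before it. There is no depth.
- job_done(): hands the job in, once; it reports no verdict.
The state is a dict: "t": time; "q": joint angles; "qd": joint speeds; "joint_efforts": joint torques, N m; "eef_pos": TCP position; "ee_rot": TCP orientation; "force": force on the tool from outside, world axes, zero at the start; "moment": the same for the moment, N m; "width": finger opening in m.
Only numpy, scipy, OpenCV 4.12 (cv2) and the standard library are available. Lean on these libraries where they do the work, as an engineer would, in place of code of your own. Each camera call takes 0.05 s, during which the arm holds its last target.

TASK

Take the amber wiping block and, keeping it flat on the dark deck, push it in under the tinted shield until you feel it meet the fence at the back, on the side away from the white tray. Then press it lightly on the deck and wipe along the fence, so that all three metal chips go off the deck's side edge into the white tray. Leave the block lying flat on the deck, and disturb nothing else.

Things in the scene. Friction and masses are not known exactly. Their poses are not given: they have to be found in the camera images.
- wiper: amber plastic eraser-like block, 24 mm (own x) by 60 mm (own y) by 16 mm high, one end slightly bevelled, 50 g; origin at the centre of its underside, z up. It starts flat on the worktop before the deck's open side, its long axis pointing roughly at the deck. Gripped by its long sides, the tool may lean along its length while the block stays flat.
- deck: fixed dark metal plate on an aluminium plinth, own x from -45 to +65 mm, own y from -80 to +80 mm; flat top 40 mm above its origin, which lies on the worktop. Own +x points to the back fence (roughly to the robot's right); the open front edge faces the robot's left, and the two side edges are the near and the far one.
- shield: fixed shield, origin and axes as the deck's: aluminium back wall (own x 55 to 63 mm) and a black fence bar before it, 14 mm high, square to own x. The fence is clamped with its front face somewhere at own x = 33 to 47 mm; where is not measured and must be felt.
- roof_edge (a point): middle of the lower front edge of the shield's green-tinted clear roof, 67 mm above the deck top at deck x = -17 mm; the roof is 6 mm thick and runs from here back to the wall over the deck's whole width; no side walls. An upright tool does not fit under it: lean it 30 to 45 degrees, fingertips pointing down and towards the fence.
- tray: fixed open white tray, 120 mm (own x) by 80 mm (own y) by 28 mm high, walls and floor 3 mm; origin at the centre of its underside on the worktop. It stands alongside the deck, 3 mm clear of either the near or the far side edge, centred at deck x = 5 mm, its axes along the deck's.
- chip_a: loose brass six-sided chip, about 14 mm across and 6 mm thick, 12 g; origin at the centre of its underside. The three chips lie on the deck under the shield, at deck x 5 to 22 mm and y within 25 mm of the middle.
- chip_b: loose copper disc chip, 14 mm across and 6 mm thick, 12 g; origin at the centre of its underside
- chip_c: loose steel rectangular chip, 15 x 10 x 6 mm, 12 g; origin at the centre of its underside
- usb_box: bystander: blue plastic box, 28 x 55 x 18 mm, on the worktop beside the deck on the side without the tray; origin at the centre of its underside
- lens_tube: bystander: black lens tube, 32 mm across, 52 mm high, standing beyond the deck; origin at the centre of its underside
- sensor_head: bystander: round black sensor head, 40 mm across, 14 mm high, on the worktop behind the shield; origin at the centre of its underside. Beside it, about x 0.56, y -0.25, stands a fixed wheel-shaped stage up to 215 mm high; its thin rod runs at 100 mm height from there to about x 0.81, y 0.09. A tall enclosure fills the left from y = 0.42.
- dropper_bottle: bystander: brown dropper bottle with white cap, 32 mm across, 70 mm high, standing near the back of the shield; origin at the centre of its underside
Mind the look-alikes: they are no part of the job. What is shaped like the tray but turquoise is not meant.

How it is judged:
By the outcome, as a careful person would: the job done as asked, in the order asked, and still so for the second after the job is handed in, with the robot touching nothing.
It also fails if it takes over 59 s, if anything falls off the work surface, if the arm or the gripper's body presses on something with over 40 N, if the wrist force passes 120 N, or if a joint passes its speed limit or range.

## Working session

There is one attempt and no reset: what is moved stays moved. The work goes in short steps, Python scripts to look and compute and a shell command to move; the robot and the scene stay as the last step left them, time stands still between calls to the robot, and variables do not carry over. Pictures are saved under pics/ and viewed, and the job is handed in when it is done.

```bash
ls; mkdir -p pics; python3 - <<'E'
from station import monitor, grab_frame, arm
import cv2,numpy as np
print(monitor.get_state()); print(arm.tip_extent, [a for a in dir(arm) if a[0]!='_'])
for n in ("side","top","wrist"):
    f=grab_frame(n); cv2.imwrite(f"pics/{n}0.png",f["pixels"][:,:,::-1]); np.savez(f"pics/{n}0.npz",**f)
    print(n,f["K"],f.get("view",f.get("hand_eye")))
E
```

```text
pics
{'t': 0.0, 'q': array([ 1.48711326e+00,  3.59378535e-01,  1.10473348e-02, -3.14454574e-04,
       -1.22408478e+00, -2.88099708e-01]), 'qd': array([ 0.00091867, -0.001829  ,  0.00238231,  0.00131887, -0.00043951,
        0.00119086]), 'joint_efforts': array([-2.05123561e-04, -5.82707798e+01,  2.93053526e+01,  6.99675679e+00,
        6.88621847e-03, -1.91535955e-04]), 'eef_pos': array([0.24508312, 0.62845755, 0.25062946]), 'ee_rot': array([-3.14141584e+00, -1.63689565e-03, -1.94268634e+00]), 'force': array([-0.36542066,  0.13272598,  0.19302292]), 'moment': array([0.00962664, 0.01698618, 0.01236581]), 'width': 0.08796908668795705}
0.025 ['Unreachable', 'tip_extent']
side [[417.14389739   0.         283.65096749]
 [  0.         417.14389739 207.44500936]
 [  0.           0.           1.        ]] [[-9.83110924e-01 -1.83008682e-01 -8.56274284e-04  5.57017265e-01]
 [-1.03385516e-01  5.59228937e-01 -8.22541446e-01  1.16546356e-01]
 [ 1.51011080e-01 -8.08560955e-01 -5.68704524e-01  8.57525393e-01]
 [ 0.00000000e+00  0.00000000e+00  0.00000000e+00  1.00000000e+00]]
top [[417.29319431   0.         283.83959059]
 [  0.         417.29319431 213.28381925]
 [  0.           0.           1.        ]] [[-0.0112595  -0.99973542 -0.02005767  0.06372764]
 [-0.98511802  0.01453093 -0.17126395  0.5828006 ]
 [ 0.1715101   0.01783082 -0.98502099  0.82415838]
 [ 0.          0.          0.          1.        ]]
wrist [[325.1922621    0.         277.59062316]
 [  0.         325.1922621  211.73050172]
 [  0.           0.           1.        ]] [[ 9.99997637e-01 -2.10982908e-03  5.23105943e-04 -1.43043338e-03]
 [ 1.87884417e-03  9.59966740e-01  2.80107709e-01 -7.51090943e-02]
 [-1.09314370e-03 -2.80106064e-01  9.59968436e-01 -1.32933067e-01]
 [ 0.00000000e+00  0.00000000e+00  0.00000000e+00  1.00000000e+00]]
```

View pics/side0.png

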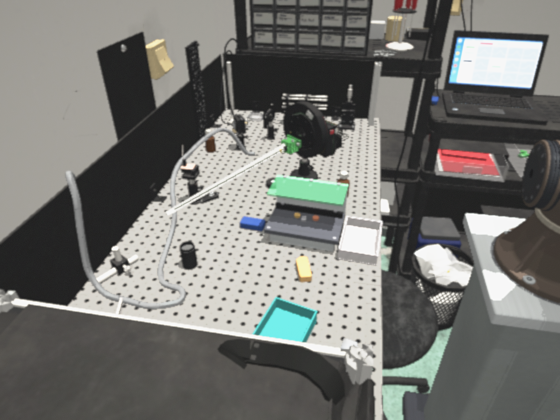

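View pics/top0.png

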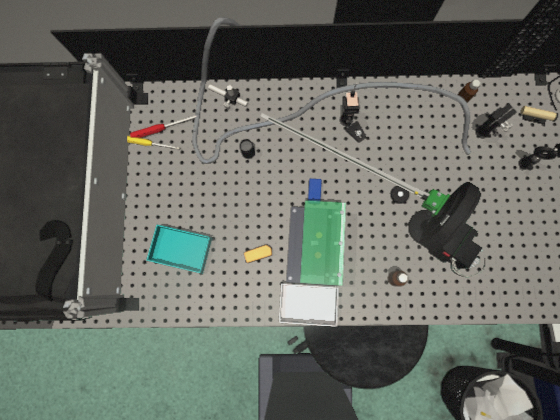

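View pics/wrist0.png

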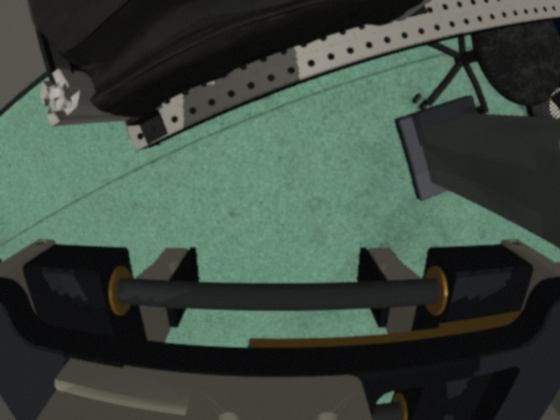

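Side view: amber block at (303,268), dark deck with green roof at about (310,210), white tray at (361,240), turquoise look-alike at (287,322). Top view: block at (258,254), roof at (323,243), white tray on the near side at (309,304), and the blue box on the far side at (316,188).
Things that could be taken for the wiper: amber block (258,254), yellow screwdriver (138,140), tan cylinder (540,114). For the tray: white (309,304), turquoise (180,250). I choose the amber block and the white tray, and check them in close crops.

```bash
python3 - <<'E'
import cv2
t=cv2.imread("pics/top0.png"); s=cv2.imread("pics/side0.png")
cv2.imwrite("pics/tc0.png",cv2.resize(t[170:335,230:370],None,fx=3.6,fy=3.6,interpolation=cv2.INTER_CUBIC))
cv2.imwrite("pics/sc0.png",cv2.resize(s[150:290,230:390],None,fx=4.2,fy=4.2,interpolation=cv2.INTER_CUBIC))
E
```

```text
(no output)
```

View pics/tc0.png

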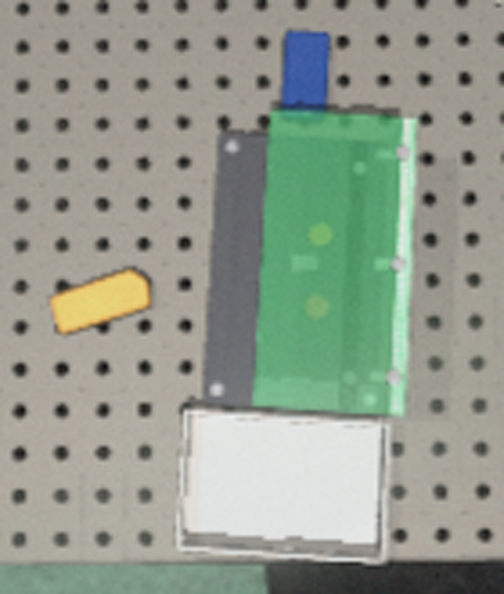

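View pics/sc0.png

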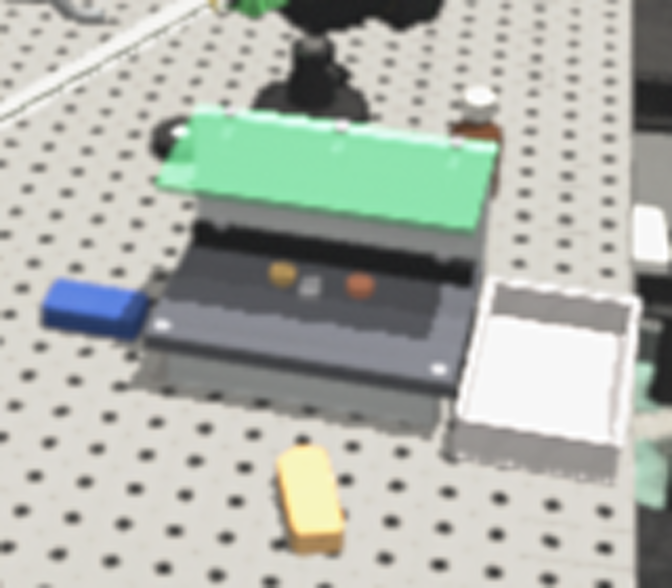

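```bash
cat > h.py <<'E'
import numpy as np
from scipy.optimize import least_squares
C={}
for n in("top","side"):
    d=np.load(f"pics/{n}0.npz"); C[n]=(d["K"],d["view"])
def proj(n,P):
    K,V=C[n]; p=np.atleast_2d(P)@V[:3,:3].T+V[:3,3]; u=p@K.T; return u[:,:2]/u[:,2:]
def ray(n,uv,z):
    K,V=C[n]; R=V[:3,:3]; o=-R.T@V[:3,3]; d=R.T@np.linalg.solve(K,[uv[0],uv[1],1.]); return o+d*(z-o[2])/d[2]
tc=lambda u,v:(230+(u+.5)/3.6-.5,170+(v+.5)/3.6-.5)
sc=lambda u,v:(230+(u+.5)/4.2-.5,150+(v+.5)/4.2-.5)
def d2w(p,P):
    x,y,a=p[:3]; P=np.atleast_2d(P); c,s=np.cos(a),np.sin(a)
    return np.c_[x+c*P[:,0]-s*P[:,1], y+s*P[:,0]+c*P[:,1], P[:,2]]
def w2d(p,P):
    x,y,a=p[:3]; P=np.atleast_2d(P); c,s=np.cos(a),np.sin(a); dx,dy=P[:,0]-x,P[:,1]-y
    return np.c_[c*dx+s*dy,-s*dx+c*dy,P[:,2]]
E
python3 - <<'E'
from h import *
obs=[("top",tc(219,130),(-.045,.08,.04)),("top",tc(187,408),(-.055,-.083,.028)),("top",tc(388,415),(.065,-.083,.028)),("top",tc(178,549),(-.055,-.163,.028)),("top",tc(385,562),(.065,-.163,.028)),
("top",tc(270,110),(-.017,.08,.113)),("top",tc(253,406),(-.017,-.08,.107)),
("side",sc(148,337),(-.045,.08,.04)),("side",sc(462,382),(-.045,-.08,.04)),("side",sc(158,187),(-.017,.08,.107)),("side",sc(474,230),(-.017,-.08,.107)),
("side",sc(490,277),(.065,-.083,.028)),("side",sc(638,295),(.065,-.163,.028)),("side",sc(452,440),(-.055,-.083,.028)),("side",sc(614,460),(-.055,-.163,.028))]
def f(p): return np.concatenate([proj(n,d2w(p,P))[0]-np.array(uv) for n,uv,P in obs])
r=least_squares(f,[.5,0,-1.6],loss="soft_l1")
print(r.x); 
for (n,uv,P),e in zip(obs,f(r.x).reshape(-1,2)): print(n,P,e.round(2))
p=r.x
for nm,t,s in(("a",tc(320,235),sc(282,273)),("b",tc(317,307),sc(360,286)),("c",tc(305,262),sc(310,287))):
    for n,uv in(("top",t),("side",s)): w=ray(n,uv,.045); print(nm,n,w.round(4),(w2d(p,w)*1e3).round(1))
# wiper
print("wiper top corners",[ray("top",tc(*c),.016).round(4)[:2] for c in((51,300),(62,333),(134,268),(150,303),(151,282))])
print("wiper side corners",[ray("side",sc(*c),.016).round(4)[:2] for c in((276,460),(316,446),(294,540),(343,533))])
E
```

```text
[ 0.51885398  0.00331358 -1.64402797]
top (-0.045, 0.08, 0.04) [-0.14 -0.17]
top (-0.055, -0.083, 0.028) [-0.62 -0.21]
top (0.065, -0.083, 0.028) [1.   1.45]
top (-0.055, -0.163, 0.028) [-0.57 -0.08]
top (0.065, -0.163, 0.028) [0.29 0.14]
top (-0.017, 0.08, 0.113) [-0.19 -0.87]
top (-0.017, -0.08, 0.107) [-0.06 -0.3 ]
side (-0.045, 0.08, 0.04) [-1.11 -1.31]
side (-0.045, -0.08, 0.04) [-1.41  0.  ]
side (-0.017, 0.08, 0.107) [-0.48  1.19]
side (-0.017, -0.08, 0.107) [0.26 1.89]
side (0.065, -0.083, 0.028) [ 0.1  -0.27]
side (0.065, -0.163, 0.028) [0.51 0.73]
side (-0.055, -0.083, 0.028) [ 1.26 -6.04]
side (-0.055, -0.163, 0.028) [ 2.24 -4.25]
a top [ 0.5377 -0.0157  0.045 ] [[17.6 20.2 45. ]]
a side [ 0.5396 -0.014   0.045 ] [[15.8 22.  45. ]]
b top [ 0.496  -0.0129  0.045 ] [[ 17.9 -21.6  45. ]]
b side [ 0.4977 -0.0099  0.045 ] [[ 14.7 -20.1  45. ]]
c top [ 0.5221 -0.0066  0.045 ] [[ 9.7  3.9 45. ]]
c side [ 0.5232 -0.0043  0.045 ] [[ 7.3  4.9 45. ]]
wiper top corners [array([0.5043, 0.1439]), array([0.4846, 0.1372]), array([0.5228, 0.0942]), array([0.5018, 0.0847]), array([0.5143, 0.084 ])]
wiper side corners [array([0.5239, 0.0997]), array([0.5063, 0.0861]), array([0.507 , 0.1521]), array([0.4856, 0.1435])]
```

Top crop: amber block corners at about (51,300), (62,333), (150,303) and (134,268), with the chamfered end towards the deck. Chips show at (320,235), (305,262) and (317,307); the white tray adjoins the deck's near edge. The side crop agrees. Now I'll refine the block's pose by fitting its silhouette.

```bash
cat > fitw.py <<'E'
from h import *
import cv2, sys
def mask(im):
    hsv=cv2.cvtColor(im,cv2.COLOR_BGR2HSV); return cv2.inRange(hsv,(8,90,120),(32,255,255))
def box(p,z0=0.):
    x,y,a=p
    P=np.array([(i*.012,j*.030,k) for i in(-1,1) for j in(-1,1) for k in(0,.016)]); P=d2w(p,P); P[:,2]+=z0; return P
def fit(tag,p0,roi,z0=0.):
    S=8; T={}
    for n in("top","side"):
        im=cv2.imread(f"pics/{n}{tag}.png"); m=mask(im); u0,v0,u1,v1=roi[n]
        mm=np.zeros_like(m); mm[v0:v1,u0:u1]=m[v0:v1,u0:u1]; T[n]=(mm>0)
        vs,us=np.nonzero(mm); print(n,len(us),us.mean(),vs.mean())
    def cost(p):
        c=0
        for n in T:
            u0,v0,u1,v1=roi[n]; uv=proj(n,box(p,z0)); h=cv2.convexHull(((uv-[u0-.5,v0-.5])*S).astype(np.float32)).astype(np.int32)
            g=np.zeros(((v1-v0)*S,(u1-u0)*S),np.uint8); cv2.fillPoly(g,[h],1)
            g=cv2.resize(g.astype(np.float32),(u1-u0,v1-v0),interpolation=cv2.INTER_AREA)
            c+=np.abs(g-T[n][v0:v1,u0:u1]).sum()
        return c
    from scipy.optimize import minimize
    best=min((minimize(cost,np.array(p0)+d,method="Nelder-Mead",options=dict(initial_simplex=np.array(p0)+d+np.array([[0,0,0],[.005,0,0],[0,.005,0],[0,0,.1]]))) for d in([0,0,0],[.003,0,.1],[0,.003,-.1])),key=lambda r:r.fun)
    print(best.x,np.degrees(best.x[2]),best.fun); return best.x
if __name__=="__main__":
    fit("0",[.505,.113,0.3],dict(top=(235,235,285,275),side=(285,245,325,290)))
E
python3 fitw.py; python3 - <<'E'
from h import *
print(proj("top",[[.505,.113,.016]]))
E
```

```text
top 314 257.5859872611465 253.10828025477707
side 95 302.7473684210526 274.7684210526316
[0.50493947 0.11449714 0.27908471] 15.990375885246333 296.375
[[258.13774347 252.46163685]]
```

```bash
sed -i 's/(8,90,120)/(8,45,110)/' fitw.py; python3 fitw.py; python3 - <<'E'
import cv2
from fitw import *
t=cv2.imread("pics/top0.png"); s=cv2.imread("pics/side0.png")
a=cv2.resize(np.hstack([t[235:275,235:285],cv2.merge([mask(t)]*3)[235:275,235:285]]),None,fx=7,fy=7,interpolation=0)
b=cv2.resize(np.hstack([s[245:285,280:330],cv2.merge([mask(s)]*3)[245:285,280:330]]),None,fx=7,fy=7,interpolation=0)
cv2.imwrite("pics/m0.png",np.vstack([a,b]))
E
```

```text
top 344 257.4098837209302 253.1627906976744
side 350 303.36571428571426 268.8142857142857
[0.50494253 0.11496536 0.29508594] 16.907178816346384 70.8125
```

View pics/m0.png

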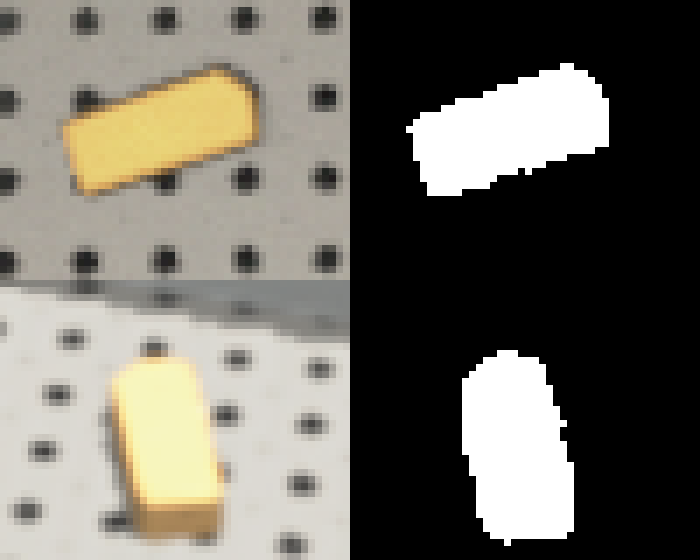

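```bash
python3 - <<'E'
from h import *
obs=[("top",tc(219,130),(-.045,.08,.04)),("top",tc(187,408),(-.055,-.083,.028)),("top",tc(388,415),(.065,-.083,.028)),("top",tc(178,549),(-.055,-.163,.028)),("top",tc(385,562),(.065,-.163,.028)),
("top",tc(270,110),(-.017,.08,.113)),("top",tc(253,406),(-.017,-.08,.107)),
("side",sc(148,337),(-.045,.08,.04)),("side",sc(462,382),(-.045,-.08,.04)),("side",sc(158,187),(-.017,.08,.107)),("side",sc(474,230),(-.017,-.08,.107)),
("side",sc(490,277),(.065,-.083,.028)),("side",sc(638,295),(.065,-.163,.028))]
def f(p): return np.concatenate([proj(n,d2w(p,P))[0]-np.array(uv) for n,uv,P in obs])
p=least_squares(f,[.5,0,-1.6],loss="soft_l1").x
print(p,np.degrees(p[2]))
import cv2
for n,o,s,sh in(("top",(230,170),3.6,None),("side",(230,150),4.2,None)):
    im=cv2.imread(f"pics/{'tc0' if n=='top' else 'sc0'}.png")
    def L(Q,col):
        uv=(proj(n,d2w(p,Q))-o+.5)*s-.5; cv2.polylines(im,[uv.round().astype(np.int32)],True,col,1)
    L([(-.045,-.08,.04),(.065,-.08,.04),(.065,.08,.04),(-.045,.08,.04)],(0,0,255))
    L([(-.017,-.08,.107),(.055,-.08,.107),(.055,.08,.107),(-.017,.08,.107)],(255,0,0))
    L([(-.055,-.083,.028),(.065,-.083,.028),(.065,-.163,.028),(-.055,-.163,.028)],(255,0,255))
    for fx in(.033,.047): L([(fx,-.08,.054),(fx,.08,.054)],(0,255,255))
    cv2.imwrite(f"pics/ov_{n}.png",im)
E
```

```text
[ 0.51856693  0.00313602 -1.63947018] -93.93472212263909
```

View pics/ov_top.png

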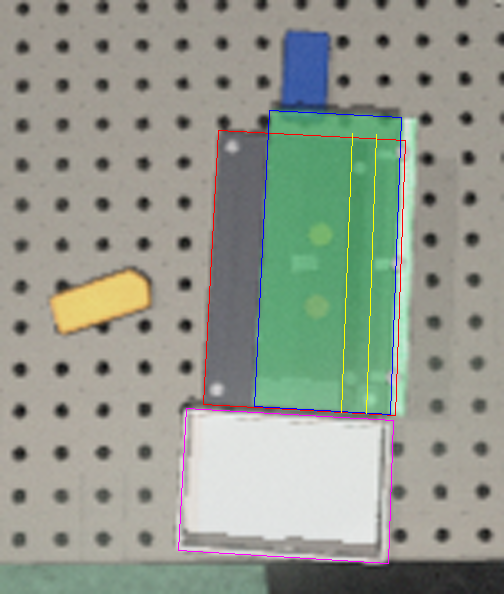

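View pics/ov_side.png

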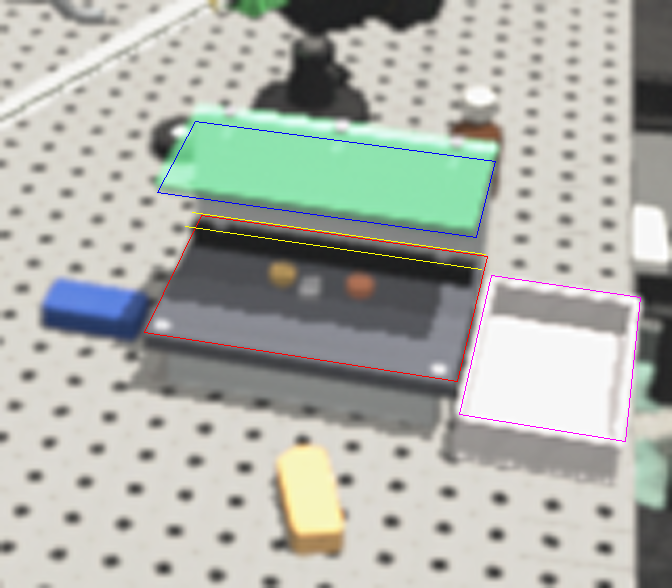

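```bash
python3 -m jog '[[[0.007,-0.0375,0,0,0,-0.113,1],[0.007,-0.0375,0,0,0,-0.113,1],[0.007,-0.0375,0,0,0,-0.113,1],[0.007,-0.0375,0,0,0,-0.113,1],[0.007,-0.0375,0,0,0,-0.113,1],[0.007,-0.0375,0,0,0,-0.113,1],[0.007,-0.0375,0,0,0,-0.113,1],[0.007,-0.0375,0,0,0,-0.113,1]]]' 20; python3 -c "
from station import monitor; print(monitor.get_state()['q'])"
```

```text
t: 1.15
eef_pos: [0.3012, 0.3275, 0.2515]
ee_rot: [-3.142, -0.0, -2.85]
force: [0.9, -0.0, 0.0]
width: 0.0878
[ 1.27269768e+00 -3.12266626e-02 -4.66752177e-01 -8.39035948e-05
 -1.13537934e+00 -9.81240316e-01]
```

```bash
python3 -m jog '[[[0.03,-0.0217,-0.02,-0.1253,-0.038,0,1],[0.03,-0.0217,-0.02,-0.1253,-0.038,0,1],[0.03,-0.0217,-0.02,-0.1253,-0.038,0,1],[0.03,-0.0217,-0.02,-0.1253,-0.038,0,1],[0.03,-0.0217,-0.02,-0.1253,-0.038,0,1],[0.03,-0.0217,-0.02,-0.1253,-0.038,0,1],[0,0,0,0,0,0,1]]]'; cat > st.py <<'E'
import sys,cv2,numpy as np
from station import monitor,grab_frame
from scipy.spatial.transform import Rotation as Ro
from h import *
DK=(0.5186,0.0031,-1.6395)
def rep(cams=(),tag=""):
    s=monitor.get_state(); R=Ro.from_euler("xyz",s["ee_rot"]).as_matrix()
    g=s["eef_pos"]+.006*R[:,2]
    print("t",round(s["t"],2),"tcp",s["eef_pos"].round(4),"g",g.round(4),"gdeck mm",(w2d(DK,g)[0]*1e3).round(1),"F",s["force"].round(1),"M",s["moment"].round(2),"w",round(s["width"],4),"q",s["q"].round(2))
    print("zt",R[:,2].round(3),"xt",R[:,0].round(3),"Fdeck",(Ro.from_euler("z",-DK[2]).apply(s["force"])).round(1))
    for n in cams:
        f=grab_frame(n); cv2.imwrite(f"pics/{n}{tag}.png",f["pixels"][:,:,::-1])
    return s,R
if __name__=="__main__": rep(sys.argv[2:],sys.argv[1] if len(sys.argv)>1 else "")
E
python3 st.py 1 wrist side
```

```text
t: 2.02
eef_pos: [0.4811, 0.1966, 0.1284]
ee_rot: [-2.349, -0.006, -2.848]
force: [0.2, 0.3, 0.3]
width: 0.0879
t 2.02 tcp [0.4811 0.1966 0.1284] g [0.4823 0.1925 0.1242] gdeck mm [-186.4  -49.2  124.2] F [0.2 0.3 0.3] M [ 2.29  0.7  -0.02] w 0.0879 q [ 1.09  0.46 -0.62  0.56 -1.18 -1.2 ]
zt [ 0.202 -0.683 -0.702] xt [-0.957 -0.289  0.006] Fdeck [-0.3  0.2  0.3]
```

View pics/wrist1.png

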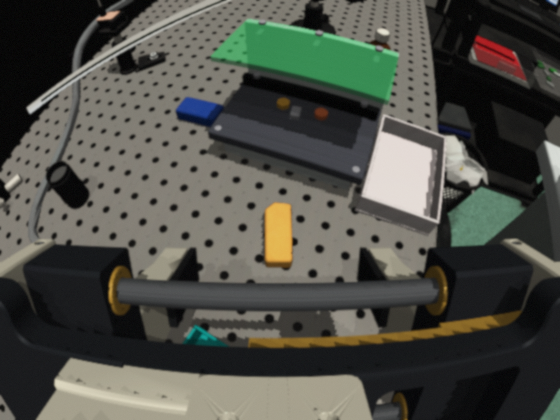

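View pics/side1.png

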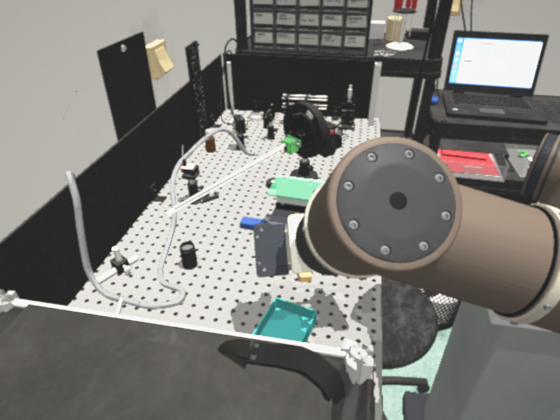

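```bash
cat >> st.py <<'E'
W=dict(K=np.array([[325.192,0,277.59],[0,325.192,211.73],[0,0,1]]),H=np.array([[ 9.99997637e-01,-2.10982908e-03,5.23105943e-04,-1.43043338e-03],[1.87884417e-03,9.59966740e-01,2.80107709e-01,-7.51090943e-02],[-1.09314370e-03,-2.80106064e-01,9.59968436e-01,-1.32933067e-01],[0,0,0,1]]))
def wproj(tcp,R,P):
    H=W["H"]; t=(np.atleast_2d(P)-tcp)@R; c=(t-H[:3,3])@H[:3,:3]
    r=np.linalg.norm(c[:,:2],axis=1); th=np.arctan2(r,c[:,2]); return c[:,:2]/r[:,None]*th[:,None]*325.192+[277.59,211.73]
def wray(tcp,R,uv,z):
    d=(np.array(uv,float)-[277.59,211.73])/325.192; th=np.linalg.norm(d); v=np.r_[d/th*np.sin(th),np.cos(th)]
    H=W["H"]; o=tcp+R@H[:3,3]; v=R@H[:3,:3]@v; return o+v*(z-o[2])/v[2]
E
sed -i '/^if __name__/d' st.py; echo 'if __name__=="__main__": rep(sys.argv[2:],sys.argv[1] if len(sys.argv)>1 else "")' >> st.py
python3 - <<'E'
from st import *
s,R=rep()
from fitw import mask
im=cv2.imread("pics/wrist1.png"); 
hsv=cv2.cvtColor(im,cv2.COLOR_BGR2HSV); m=cv2.inRange(hsv,(8,90,110),(32,255,255)); mm=np.zeros_like(m); mm[190:275,250:310]=m[190:275,250:310]
from fitw import box
S=8;roi=(245,190,315,280)
def cost(p):
    u0,v0,u1,v1=roi; uv=wproj(s["eef_pos"],R,box(p)); h=cv2.convexHull(((uv-[u0-.5,v0-.5])*S).astype(np.float32)).astype(np.int32)
    g=np.zeros(((v1-v0)*S,(u1-u0)*S),np.uint8); cv2.fillPoly(g,[h],1)
    g=cv2.resize(g.astype(np.float32),(u1-u0,v1-v0),interpolation=cv2.INTER_AREA)
    return np.abs(g-(mm[v0:v1,u0:u1]>0)).sum()
from scipy.optimize import minimize
p0=np.array([.505,.115,.295]); r=minimize(cost,p0,method="Nelder-Mead",options=dict(initial_simplex=p0+np.array([[0,0,0],[.005,0,0],[0,.005,0],[0,0,.1]])))
print(cost(p0),r.x,r.fun,(mm>0).sum())
# deck corners by wrist
pts={"frontfar":(212,137,.04,(-45,80)),"frontnear":(357,178,.04,(-45,-80)),"roofFN":(386,99,.107,(-17,-80)),"trayFN":(359,212,.028,(-55,-83)),"trayBF":(385,118,.028,(65,-83)),"trayBN":(446,133,.028,(65,-163)),"roofFF":(214,61,.107,(-17,80)),"chip a":(284,103,.043,0),"b":(321,113,.043,0),"c":(295,112,.043,0)}
for k,(u,v,z,e) in pts.items(): print(k,(w2d(DK,wray(s["eef_pos"],R,(u,v),z))[0]*1e3).round(1),e)
E
```

```text
t 2.12 tcp [0.4811 0.1986 0.1312] g [0.4823 0.1946 0.1269] gdeck mm [-188.5  -49.4  126.9] F [-1.   1.  -0.4] M [2.27 0.65 0.  ] w 0.0879 q [ 1.09  0.46 -0.62  0.56 -1.18 -1.2 ]
zt [ 0.204 -0.677 -0.707] xt [-0.957 -0.29   0.001] Fdeck [-0.9 -1.  -0.4]
448.10938 [0.50757938 0.11365029 0.30320948] 225.765625 1650
frontfar [-52.9  72.8  40. ] (-45, 80)
frontnear [-50.8 -73.1  40. ] (-45, -80)
roofFN [-13.1 -76.8 107. ] (-17, -80)
trayFN [-77.3 -83.9  28. ] (-55, -83)
trayBF [ 53.1 -86.5  28. ] (65, -83)
trayBN [  64.  -161.8   28. ] (65, -163)
roofFF [-17.5  78.5 107. ] (-17, 80)
chip a [14.7 21.6 43. ] 0
b [ 14.5 -19.4  43. ] 0
c [ 5.7  6.2 43. ] 0
```

```bash
python3 -m jog '[[[0,0,-0.0245,0,0,0,1],[0,0,-0.0245,0,0,0,1],[0.0041,-0.014,-0.0136,0,0,0,1],[0.0041,-0.014,-0.0136,0,0,0,1],[0.0041,-0.014,-0.0136,0,0,0,1],[0.0041,-0.014,-0.0126,0,0,0,1],[0,0,0,0,0,0,1],[0,0,0,0,0,0,1]]]'; python3 st.py 2 wrist
```

```text
t: 3.12
eef_pos: [0.4981, 0.1441, 0.0305]
ee_rot: [-2.358, 0.002, -2.846]
force: [0.5, -0.1, -0.0]
width: 0.0876
t 3.12 tcp [0.4981 0.1441 0.0305] g [0.4994 0.1401 0.0263] gdeck mm [-135.3  -28.6   26.3] F [ 0.5 -0.1 -0. ] M [2.3  0.64 0.07] w 0.0876 q [ 0.98  0.57 -0.78  0.75 -0.93 -1.36]
zt [ 0.207 -0.675 -0.709] xt [-0.957 -0.291 -0.002] Fdeck [ 0.1  0.5 -0. ]
```

View pics/wrist2.png

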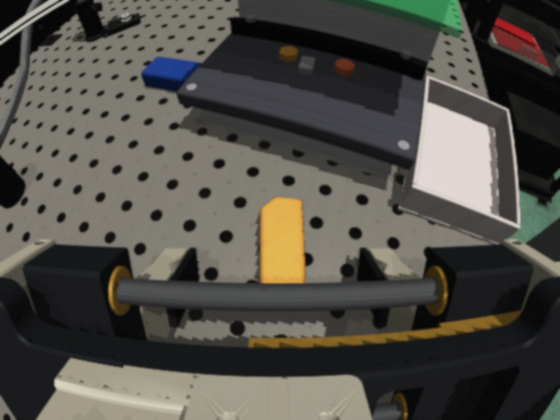

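Wrist view: block at (281,240), centred between the jaws (fingers at 170 and 385) and aligned. Lower and close.

```bash
python3 -m jog '[[[-0.0005,-0.0015,-0.0025,0,0,0,1],[0,0,-0.002,0,0,0,1],[0,0,0,0,0,0,1]]]'; python3 st.py; python3 -m jog '[[[0,0,0,0,0,0,0.15],[0,0,0,0,0,0,0.15],[0,0,0,0,0,0,0.15],[0,0,0,0,0,0,0.15],[0,0,0,0,0,0,0.15],[0,0,0,0,0,0,0.15]]]' 20; python3 st.py 3 wrist
```

```text
t: 3.55
eef_pos: [0.4971, 0.1414, 0.0246]
ee_rot: [-2.356, -0.001, -2.846]
force: [-0.1, 0.4, 0.5]
width: 0.0873
t 3.55 tcp [0.4971 0.1414 0.0246] g [0.4984 0.1373 0.0203] gdeck mm [-132.5  -29.4   20.3] F [-0.1  0.4  0.5] M [ 2.3   0.68 -0.02] w 0.0873 q [ 0.98  0.58 -0.79  0.76 -0.92 -1.37]
zt [ 0.205 -0.677 -0.707] xt [-0.957 -0.291  0.001] Fdeck [-0.4 -0.1  0.5]
t: 4.3
eef_pos: [0.4971, 0.1411, 0.0247]
ee_rot: [-2.356, -0.0, -2.847]
force: [-0.5, -1.2, 0.2]
width: 0.0329
t 4.3 tcp [0.4971 0.1411 0.0247] g [0.4984 0.1371 0.0204] gdeck mm [-132.3  -29.4   20.4] F [-0.5 -1.2  0.2] M [2.25 0.65 0.02] w 0.0329 q [ 0.98  0.58 -0.79  0.76 -0.92 -1.37]
zt [ 0.205 -0.677 -0.707] xt [-0.957 -0.291  0.   ] Fdeck [ 1.2 -0.4  0.2]
```

View pics/wrist3.png

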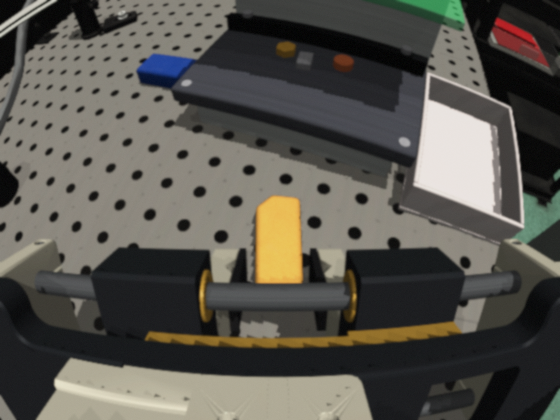

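```bash
python3 -m jog '[[[0,0,0.0015,0,0,0,0.15],[0,0,0,0,0,0,0],[0,0,0,0,0,0,0],[0,0,0,0,0,0,0],[0,0,0,0,0,0,0]]]' 20; python3 st.py 4 wrist
```

```text
t: 4.97
eef_pos: [0.4971, 0.1412, 0.0261]
ee_rot: [-2.356, -0.0, -2.847]
force: [-0.7, -0.1, -0.6]
width: 0.0236
t 4.97 tcp [0.4971 0.1412 0.0261] g [0.4984 0.1371 0.0219] gdeck mm [-132.3  -29.4   21.9] F [-0.7 -0.1 -0.6] M [2.51 0.72 0.  ] w 0.0236 q [ 0.98  0.58 -0.79  0.76 -0.93 -1.37]
zt [ 0.205 -0.677 -0.707] xt [-0.957 -0.291  0.   ] Fdeck [ 0.1 -0.7 -0.6]
```

View pics/wrist4.png

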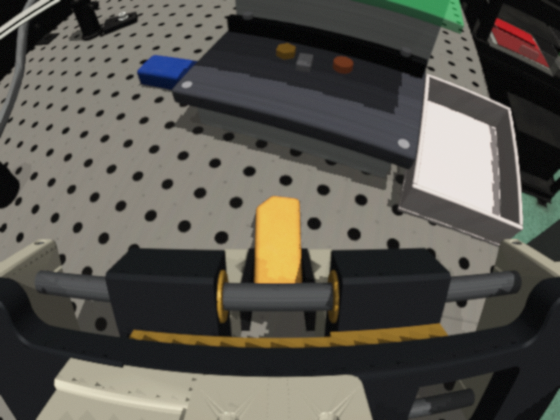

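```bash
python3 -m jog '[[[0,0,0.0185,0,0,0,0],[0,0,0.0185,0,0,0,0],[0,0,0.0185,0,0,0,0],[0.0152,-0.0124,0,0,0,-0.0605,0],[0.0152,-0.0124,0,0,0,-0.0605,0],[0.0152,-0.0124,0,0,0,-0.0605,0],[0.0152,-0.0124,0,0,0,-0.0605,0],[0.0152,-0.0124,0,0,0,-0.0605,0],[0.0152,-0.0124,0,0,0,-0.0605,0],[0,0,0,0,0,0,0],[0,0,0,0,0,0,0]]]'; python3 st.py 5 wrist side
```

```text
t: 6.4
eef_pos: [0.588, 0.0668, 0.0823]
ee_rot: [-2.356, -0.0, 3.074]
force: [0.5, 0.5, 0.3]
width: 0.024
t 6.4 tcp [0.588  0.0668 0.0823] g [0.5878 0.0626 0.078 ] gdeck mm [-64.1  64.9  78. ] F [0.5 0.5 0.3] M [ 2.63 -0.25 -0.02] w 0.024 q [ 0.72  0.62 -0.45  0.57 -1.18 -1.19]
zt [-0.048 -0.705 -0.707] xt [-0.998  0.068  0.   ] Fdeck [-0.5  0.5  0.3]
```

View pics/wrist5.png

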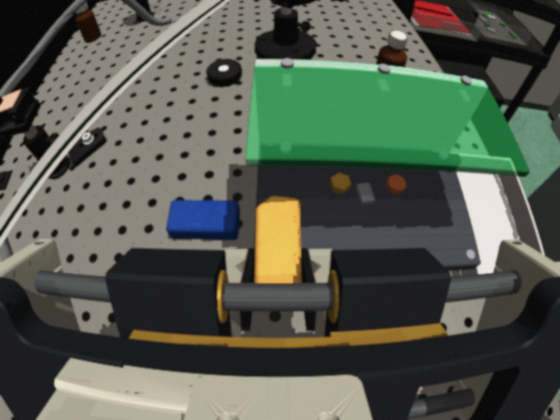

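View pics/side5.png

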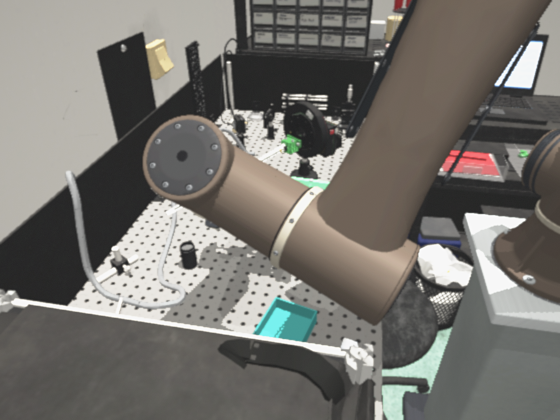

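```bash
cat > ovw.py <<'E'
from st import *
def ov(tag,s,R,extra=(),dk=DK,crop=(180,30,560,300),f=2):
    im=cv2.imread(f"pics/wrist{tag}.png"); x0,y0,x1,y1=crop
    im=cv2.resize(im[y0:y1,x0:x1],None,fx=f,fy=f,interpolation=cv2.INTER_CUBIC)
    def L(Q,col):
        Q=np.array(Q,float); Q=np.vstack([a+(b-a)*t for a,b in zip(Q,np.roll(Q,-1,0)) for t in np.linspace(0,1,12)[:,None]])
        uv=(wproj(s["eef_pos"],R,d2w(dk,Q))-[x0,y0]+.5)*f-.5; cv2.polylines(im,[uv.round().astype(np.int32)],True,col,1)
    L([(-.045,-.08,.04),(.065,-.08,.04),(.065,.08,.04),(-.045,.08,.04)],(0,0,255))
    L([(-.017,-.08,.107),(.063,-.08,.107),(.063,.08,.107),(-.017,.08,.107)],(255,0,0))
    L([(-.055,-.083,.028),(.065,-.083,.028),(.065,-.163,.028),(-.055,-.163,.028)],(255,0,255))
    for fx in(.033,.047): L([(fx,-.08,.054),(fx,.08,.054)],(0,255,255))
    for b in extra: L(b,(255,255,0))
    cv2.imwrite(f"pics/ovw{tag}.png",im)
E
python3 - <<'E'
from ovw import *
s,R=rep(); g=w2d(DK,s["eef_pos"]+.006*R[:,2])[0]
x,y,z=g; a,b=x-.006,x+.054; t=z-.0219+.016
ov("5",s,R,[[(a,y-.012,t),(b,y-.012,t),(b,y+.012,t),(a,y+.012,t)]])
E
```

```text
t 6.5 tcp [0.5879 0.0671 0.0822] g [0.5876 0.0629 0.0779] gdeck mm [-64.4  64.7  77.9] F [-0.3 -0.6 -0.2] M [ 2.58 -0.15 -0.03] w 0.0236 q [ 0.72  0.62 -0.45  0.57 -1.18 -1.2 ]
zt [-0.048 -0.706 -0.707] xt [-0.998  0.067  0.   ] Fdeck [ 0.6 -0.3 -0.2]
```

View pics/ovw5.png

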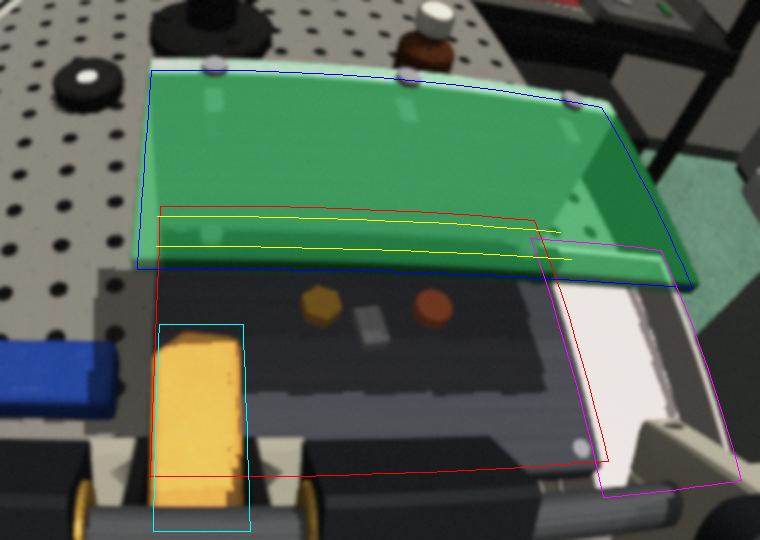

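Wrist overlay: block at (195,420) in the crop. Its left edge is in line with the deck's far edge, as predicted, and clear of the chips at (322,305), (372,325) and (433,308). The overlay as a whole is offset by about 2 mm, which is within calibration. Next I lower it onto the deck's open front part.

```bash
python3 -m jog '[[[0.0004,0.006,-0.006,0,0,0,0],[0,0,-0.0065,0,0,0,0],[0,0,0,0,0,0,0],[0,0,0,0,0,0,0]]]'; python3 st.py; python3 -m jog '[[[0,0,-0.001,0,0,0,0],[0,0,0,0,0,0,0]]]'; python3 -m jog '[[[0,0,-0.001,0,0,0,0],[0,0,0,0,0,0,0]]]';python3 st.py
```

```text
t: 7.0
eef_pos: [0.5886, 0.0727, 0.069]
ee_rot: [-2.355, -0.001, 3.074]
force: [0.8, -0.1, -0.7]
width: 0.0241
t 7.0 tcp [0.5886 0.0727 0.069 ] g [0.5883 0.0685 0.0648] gdeck mm [-70.   65.1  64.8] F [ 0.8 -0.1 -0.7] M [ 2.58 -0.23  0.01] w 0.0241 q [ 0.73  0.64 -0.45  0.57 -1.17 -1.21]
zt [-0.049 -0.706 -0.707] xt [-0.998  0.068  0.001] Fdeck [ 0.1  0.8 -0.7]
t: 7.25
eef_pos: [0.5887, 0.0727, 0.0682]
ee_rot: [-2.356, -0.0, 3.073]
force: [-0.1, 0.3, -1.0]
width: 0.024
t: 7.5
eef_pos: [0.5887, 0.0727, 0.0671]
ee_rot: [-2.356, -0.0, 3.073]
force: [0.3, 0.1, -0.2]
width: 0.0239
t 7.5 tcp [0.5887 0.0727 0.0671] g [0.5884 0.0685 0.0629] gdeck mm [-70.   65.2  62.9] F [ 0.3  0.1 -0.2] M [ 2.55 -0.21 -0.08] w 0.0239 q [ 0.73  0.64 -0.45  0.57 -1.17 -1.21]
zt [-0.049 -0.706 -0.707] xt [-0.998  0.068  0.   ] Fdeck [-0.2  0.3 -0.2]
```

```bash
for i in 1 2; do python3 -m jog '[[[0,0,-0.0005,0,0,0,0],[0,0,0,0,0,0,0]]]' | grep -E "eef|force"; done; python3 st.py
```

```text
eef_pos: [0.5887, 0.0727, 0.0666]
force: [0.1, -0.3, -0.7]
eef_pos: [0.5887, 0.0727, 0.0661]
force: [-0.1, -0.5, -0.4]
t 8.0 tcp [0.5887 0.0727 0.0661] g [0.5884 0.0685 0.0619] gdeck mm [-70.   65.2  61.9] F [-0.1 -0.5 -0.4] M [ 2.54 -0.24  0.01] w 0.0237 q [ 0.73  0.64 -0.45  0.57 -1.16 -1.21]
zt [-0.048 -0.706 -0.707] xt [-0.998  0.068  0.   ] Fdeck [ 0.5 -0.1 -0.4]
```

```bash
for i in 1 2 3; do python3 -m jog '[[[0,0,-0.0005,0,0,0,0],[0,0,0,0,0,0,0]]]' | grep -E "eef|force"; done; python3 st.py 6 side wrist
```

```text
eef_pos: [0.5887, 0.0727, 0.0656]
force: [-0.1, -0.3, -1.4]
eef_pos: [0.5887, 0.0728, 0.0653]
force: [-0.0, 0.1, 1.0]
eef_pos: [0.5888, 0.0728, 0.065]
force: [-1.8, 1.6, 4.0]
t 8.75 tcp [0.5888 0.0728 0.065 ] g [0.5885 0.0686 0.0608] gdeck mm [-70.1  65.2  60.8] F [-1.8  1.6  4. ] M [ 1.69  0.28 -0.51] w 0.024 q [ 0.73  0.65 -0.45  0.57 -1.16 -1.21]
zt [-0.048 -0.706 -0.707] xt [-0.998  0.068  0.   ] Fdeck [-1.5 -1.9  4. ]
```

View pics/wrist6.png

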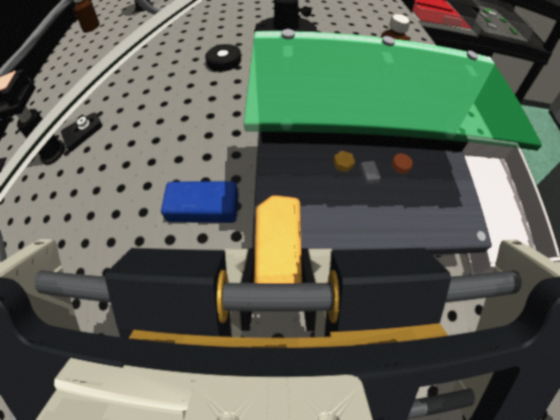

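```bash
python3 -m jog '[[[-0.0007,-0.01,0.0003,0,0,0,0],[-0.0007,-0.01,0,0,0,0,0],[-0.0007,-0.01,0,0,0,0,0],[-0.0005,-0.008,0,0,0,0,0],[0,0,0,0,0,0,0]]]'; python3 st.py; for i in 1 2; do python3 -m jog '[[[-0.00014,-0.002,0,0,0,0,0],[0,0,0,0,0,0,0]]]' >/dev/null; python3 st.py | sed 's/ M.*//'; done
```

```text
t: 9.48
eef_pos: [0.5858, 0.0335, 0.0652]
ee_rot: [-2.355, -0.001, 3.072]
force: [0.3, -2.6, 4.3]
width: 0.0235
t 9.47 tcp [0.5858 0.0335 0.0652] g [0.5855 0.0293 0.061 ] gdeck mm [-30.7  65.   61. ] F [ 0.3 -2.6  4.3] M [ 0.88 -0.54  0.36] w 0.0235 q [ 0.68  0.62 -0.51  0.62 -1.12 -1.22]
zt [-0.05  -0.706 -0.706] xt [-0.998  0.069  0.001] Fdeck [2.6 0.5 4.3]
t 9.72 tcp [0.5861 0.0327 0.0652] g [0.5858 0.0284 0.061 ] gdeck mm [-29.9  65.3  61. ] F [1.2 0.1 4.3]
zt [-0.048 -0.706 -0.707] xt [-0.998  0.068  0.   ] Fdeck [-0.2  1.2  4.3]
t 9.97 tcp [0.5863 0.0311 0.0652] g [0.586  0.0269 0.061 ] gdeck mm [-28.4  65.6  61. ] F [0.8 2.5 6. ]
zt [-0.047 -0.705 -0.707] xt [-0.998  0.067 -0.   ] Fdeck [-2.5  0.6  6. ]
```

```bash
python3 -m jog '[[[-0.00014,-0.002,0.0003,0,0,0,0],[0,0,0,0,0,0,0]]]' >/dev/null; python3 st.py | sed 's/ M.*//';for i in 1 2; do python3 -m jog '[[[-0.00014,-0.002,0,0,0,0,0],[0,0,0,0,0,0,0]]]' >/dev/null; python3 st.py | sed 's/ M.*//'; done
```

```text
t 10.22 tcp [0.5859 0.029  0.0653] g [0.5857 0.0248 0.061 ] gdeck mm [-26.2  65.4  61. ] F [0.4 1.9 4.9]
zt [-0.048 -0.705 -0.707] xt [-0.998  0.068  0.   ] Fdeck [-1.9  0.3  4.9]
t 10.47 tcp [0.5856 0.0266 0.0652] g [0.5853 0.0224 0.061 ] gdeck mm [-23.8  65.2  61. ] F [1.3 1.9 4.2]
zt [-0.048 -0.706 -0.707] xt [-0.998  0.068  0.   ] Fdeck [-2.   1.1  4.2]
t 10.72 tcp [0.5854 0.0245 0.0653] g [0.5851 0.0203 0.061 ] gdeck mm [-21.7  65.1  61. ] F [0.5 1.5 3.6]
zt [-0.049 -0.706 -0.707] xt [-0.998  0.068  0.   ] Fdeck [-1.5  0.4  3.6]
```

Sliding on the deck with about 4 N press and 2 N friction. No fence yet, so I continue.

```bash
for i in 1 2 3; do python3 -m jog '[[[-0.00014,-0.002,0,0,0,0,0],[0,0,0,0,0,0,0]]]' >/dev/null; python3 st.py | sed 's/ M.*//'; done
```

```text
t 10.97 tcp [0.5852 0.0225 0.0653] g [0.5849 0.0183 0.061 ] gdeck mm [-19.7  65.1  61. ] F [1.7 2.  3.8]
zt [-0.049 -0.706 -0.707] xt [-0.998  0.068  0.   ] Fdeck [-2.1  1.6  3.8]
t 11.22 tcp [0.5855 0.0218 0.0653] g [0.5852 0.0176 0.061 ] gdeck mm [-19.   65.5  61. ] F [-2.   7.8  5.8]
zt [-0.047 -0.704 -0.708] xt [-0.998  0.067 -0.001] Fdeck [-7.6 -2.5  5.8]
t 11.47 tcp [0.586  0.0213 0.0653] g [0.5857 0.0171 0.061 ] gdeck mm [-18.6  66.   61. ] F [-5.1 16.   7.3]
zt [-0.045 -0.703 -0.71 ] xt [-0.998  0.066 -0.002] Fdeck [-15.6  -6.1   7.3]
```

Fence felt: the force along deck −x rose from 2 to 16 N at grasp x of about −19 mm, which puts the fence face at about 35 mm. I'll ease back to light contact and look.

```bash
python3 -m jog '[[[0.0002,0.0025,0,0,0,0,0],[0,0,0,0,0,0,0]]]' >/dev/null; python3 st.py 7 wrist top; python3 - <<'E'
import cv2
im=cv2.imread("pics/wrist7.png"); cv2.imwrite("pics/wc7.png",cv2.resize(im[20:300,180:560],None,fx=2,fy=2,interpolation=2))
E
```

```text
t 11.72 tcp [0.5855 0.0219 0.0652] g [0.5852 0.0177 0.061 ] gdeck mm [-19.1  65.4  61. ] F [-1.2  6.6  6. ] M [ 2.87  0.2  -0.48] w 0.024 q [ 0.66  0.61 -0.53  0.63 -1.1  -1.22]
zt [-0.048 -0.705 -0.707] xt [-0.998  0.067 -0.   ] Fdeck [-6.5 -1.6  6. ]
```

View pics/wc7.png

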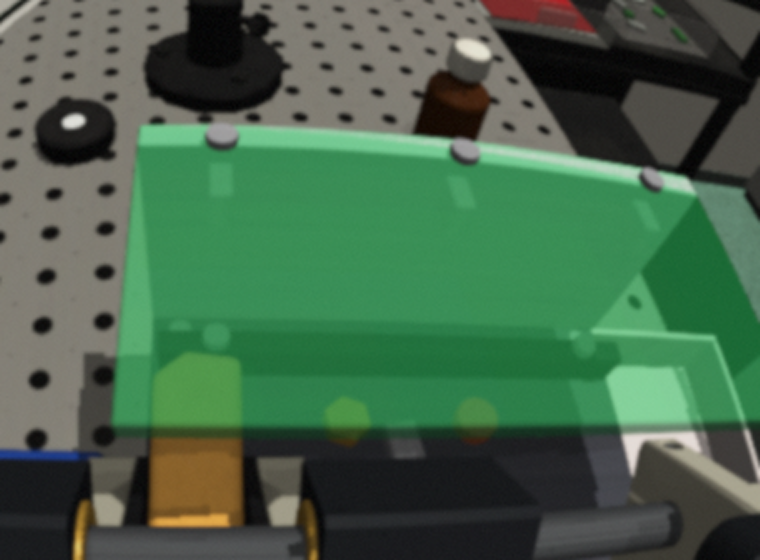

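View pics/top7.png

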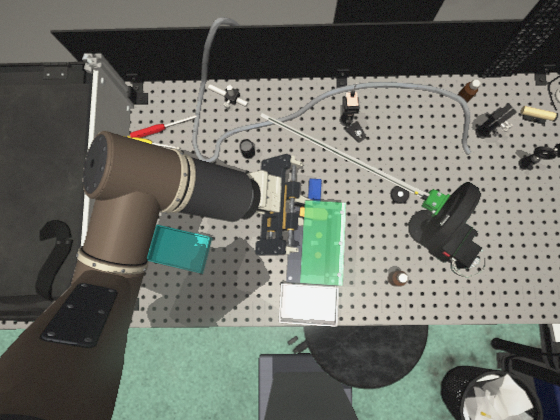

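Wrist view: the block's front end meets the fence band (crop (195,360)); chips at (348,420), (405,440), (477,420) are clear of it. Now I reduce the press slightly and wipe along the fence towards the tray.

```bash
python3 -m jog '[[[-0.002,0.0006,0.0002,0,0,0,0],[-0.006,0.0004,0,0,0,0,0],[-0.008,0.00055,0,0,0,0,0],[0,0,0,0,0,0,0]]]' >/dev/null; python3 st.py | cut -c1-260; python3 -m jog '[[[-0.008,0.00055,0,0,0,0,0],[-0.008,0.00055,0,0,0,0,0],[0,0,0,0,0,0,0]]]' >/dev/null; python3 st.py | cut -c1-260
```

```text
t 12.32 tcp [0.5685 0.0231 0.0653] g [0.5682 0.0189 0.061 ] gdeck mm [-19.1  48.4  61. ] F [-2.1  7.6  3.1] M [ 3.62  0.29 -0.67] w 0.0239 q [ 0.68  0.6  -0.56  0.62 -1.1  -1.23]
zt [-0.049 -0.705 -0.707] xt [-0.998  0.068  0.001] Fdeck [-7.4 -2.6  3.1]
t 12.7 tcp [0.5526 0.0244 0.0653] g [0.5524 0.0201 0.061 ] gdeck mm [-19.3  32.5  61. ] F [-2.4  9.2  2.9] M [ 3.81  0.49 -0.87] w 0.0239 q [ 0.7   0.58 -0.59  0.61 -1.09 -1.25]
zt [-0.048 -0.705 -0.708] xt [-0.998  0.068  0.   ] Fdeck [-9.  -3.1  2.9]
```

```bash
python3 -m jog '[[[-0.008,0.0012,-0.0001,0,0,0,0],[-0.008,0.0007,0,0,0,0,0],[-0.008,0.0007,0,0,0,0,0],[0,0,0,0,0,0,0]]]' >/dev/null; python3 st.py 8 wrist| cut -c1-260;  python3 - <<'E'
import cv2
im=cv2.imread("pics/wrist8.png"); cv2.imwrite("pics/wc8.png",cv2.resize(im[20:300,180:560],None,fx=2,fy=2,interpolation=2))
E
```

```text
t 13.2 tcp [0.528  0.0263 0.0653] g [0.5277 0.0221 0.061 ] gdeck mm [-19.6   7.7  61. ] F [-3.3  7.   2.3] M [ 3.61  0.81 -1.23] w 0.0237 q [ 0.73  0.56 -0.63  0.59 -1.08 -1.28]
zt [-0.05  -0.706 -0.707] xt [-0.998  0.069  0.001] Fdeck [-6.8 -3.8  2.3]
```

View pics/wc8.png

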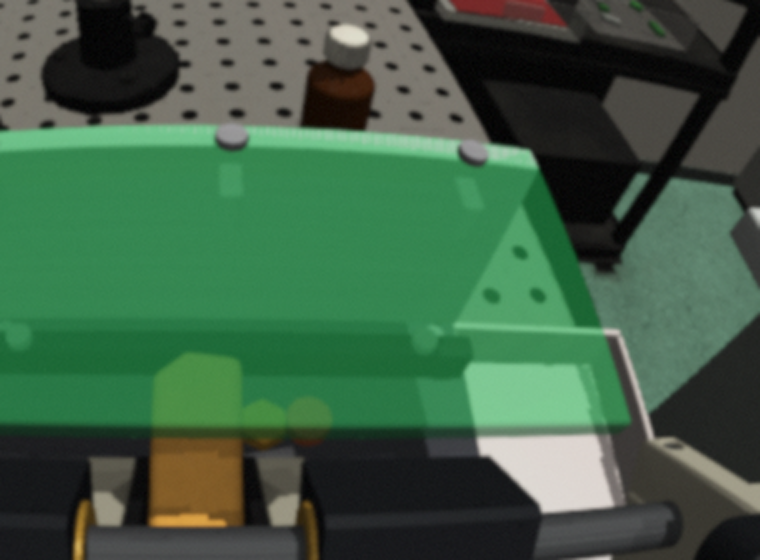

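```bash
python3 -m jog '[[[-0.008,0.0007,-0.0002,0,0,0,0],[-0.008,0.0007,-0.0001,0,0,0,0],[-0.008,0.0006,0,0,0,0,0],[0,0,0,0,0,0,0]]]' >/dev/null; python3 st.py | cut -c1-260;python3 -m jog '[[[-0.008,0.0007,0,0,0,0,0],[-0.008,0.0006,0,0,0,0,0],[-0.008,0.0007,0,0,0,0,0],[0,0,0,0,0,0,0]]]' >/dev/null; python3 st.py 9 wrist| cut -c1-260;  python3 - <<'E'
import cv2
im=cv2.imread("pics/wrist9.png"); cv2.imwrite("pics/wc9.png",cv2.resize(im[20:300,180:560],None,fx=2,fy=2,interpolation=2))
E
```

```text
t 13.75 tcp [0.504  0.0283 0.0652] g [0.5037 0.024  0.061 ] gdeck mm [-19.8 -16.3  61. ] F [-4.5  5.7  4.8] M [ 2.71  1.05 -1.37] w 0.0237 q [ 0.77  0.54 -0.68  0.57 -1.07 -1.3 ]
zt [-0.049 -0.706 -0.707] xt [-0.998  0.069  0.001] Fdeck [-5.4 -4.9  4.8]
t 14.25 tcp [0.48   0.0302 0.0652] g [0.4797 0.026  0.0609] gdeck mm [-20.2 -40.3  60.9] F [-3.8  5.5  6.5] M [ 2.11  1.01 -1.26] w 0.0239 q [ 0.8   0.52 -0.71  0.55 -1.06 -1.33]
zt [-0.049 -0.706 -0.707] xt [-0.998  0.069  0.001] Fdeck [-5.3 -4.1  6.5]
```

View pics/wc9.png

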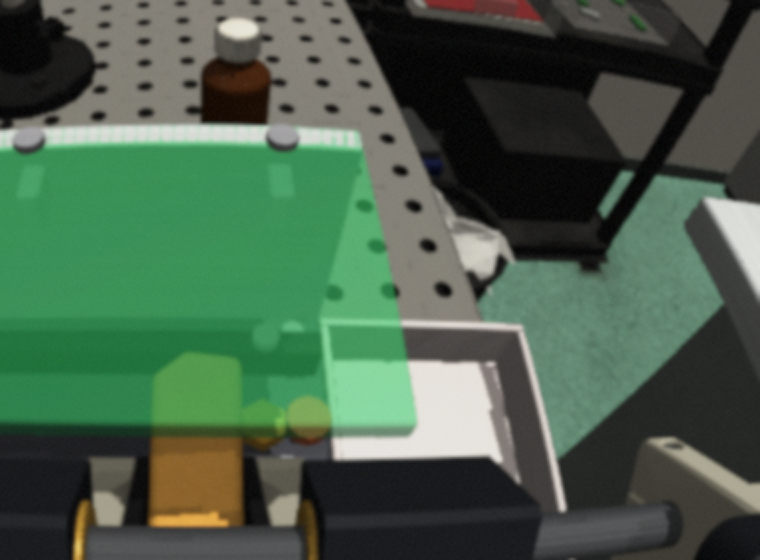

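Brass (262,425) and copper (307,420) are being carried ahead of the block towards the edge at about column 330; the steel chip is hidden behind the finger housing. I continue over the edge.

```bash
python3 -m jog '[[[-0.008,0.0006,0.0002,0,0,0,0],[-0.008,0.0006,0,0,0,0,0],[-0.008,0.0006,0,0,0,0,0],[-0.008,0.0006,0,0,0,0,0],[0,0,0,0,0,0,0],[0,0,0,0,0,0,0]]]' >/dev/null; python3 st.py 10 wrist top| cut -c1-260;  python3 - <<'E'
import cv2,numpy as np
im=cv2.imread("pics/wrist10.png"); cv2.imwrite("pics/wc10.png",cv2.resize(im[20:300,180:560],None,fx=2,fy=2,interpolation=2))
im=cv2.imread("pics/top10.png"); cv2.imwrite("pics/tc10.png",cv2.resize(im[170:335,230:370],None,fx=3.6,fy=3.6,interpolation=2))
E
```

```text
t 15.05 tcp [0.4486 0.0326 0.0652] g [0.4483 0.0284 0.061 ] gdeck mm [-20.4 -71.8  61. ] F [-3.1  3.   3. ] M [ 2.33  0.71 -1.08] w 0.0242 q [ 0.86  0.5  -0.76  0.51 -1.05 -1.36]
zt [-0.049 -0.706 -0.707] xt [-0.998  0.069  0.001] Fdeck [-2.8 -3.3  3. ]
```

View pics/wc10.png

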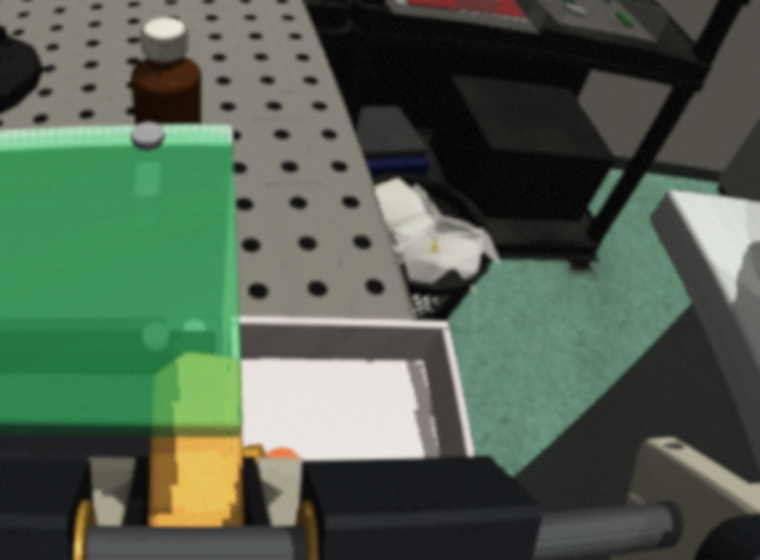

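View pics/tc10.png

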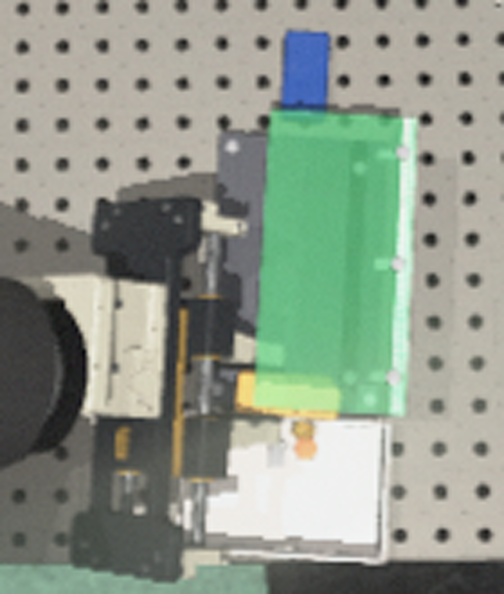

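Top crop: all three chips now show in the tray area, brass (303,430), copper (305,448), steel (277,455). The block at (290,393) is on the deck and slightly over its edge. The brass chip is close to the edge, so I draw the block back and look again.

```bash
python3 -m jog '[[[0.006,-0.0001,0,0,0,0,0],[0.006,-0.0004,0,0,0,0,0],[0.006,-0.0004,0,0,0,0,0],[0.004,-0.0003,0,0,0,0,0],[0,0,0,0,0,0,0]]]' >/dev/null; python3 st.py 11 wrist top| cut -c1-260;  python3 - <<'E'
import cv2,numpy as np
im=cv2.imread("pics/wrist11.png"); cv2.imwrite("pics/wc11.png",cv2.resize(im[150:300,250:450],None,fx=4,fy=4,interpolation=2))
im=cv2.imread("pics/top11.png"); cv2.imwrite("pics/tc11.png",cv2.resize(im[260:335,270:350],None,fx=8,fy=8,interpolation=2))
E
```

```text
t 15.78 tcp [0.4716 0.0316 0.0652] g [0.4713 0.0274 0.061 ] gdeck mm [-21.  -48.8  61. ] F [ 1.2 -1.1  1.3] M [ 1.88 -0.42  0.24] w 0.0238 q [ 0.82  0.52 -0.73  0.54 -1.05 -1.33]
zt [-0.048 -0.706 -0.707] xt [-0.998  0.068  0.   ] Fdeck [1.  1.3 1.3]
```

View pics/wc11.png

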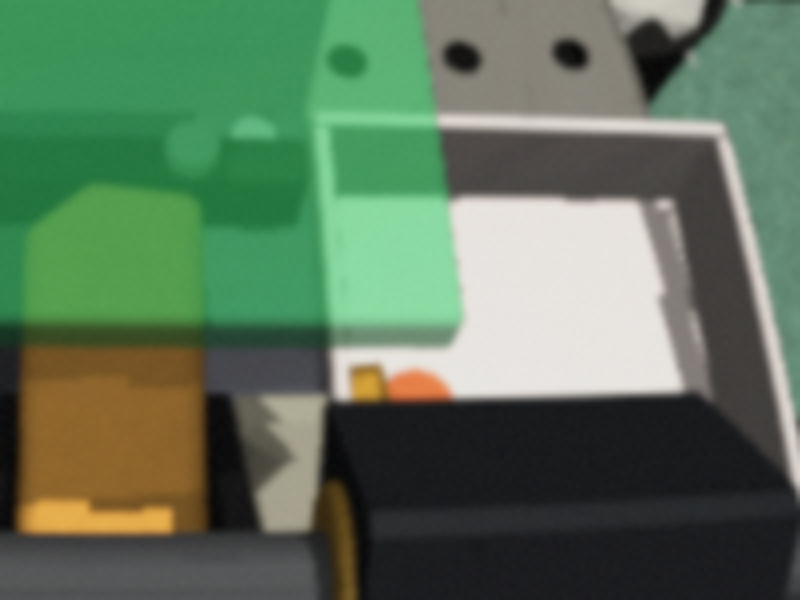

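View pics/tc11.png

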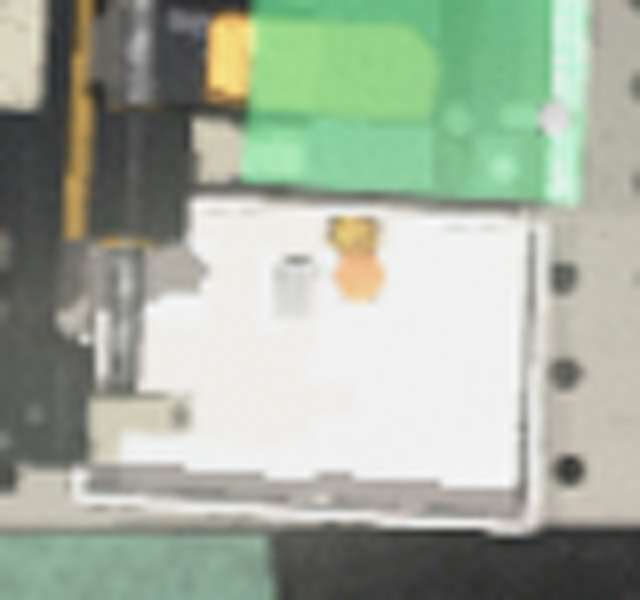

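Wrist and top crops: steel (295,287) and copper (358,275) lie in the tray, and brass (353,235) is inside its wall, seemingly on edge. Block centre is about y −49, fully on the deck. I press it flat and release.

```bash
python3 -m jog '[[[0,0,-0.0002,0,0,0,0],[0,0,0,0,0,0,0],[0,0,0,0,0,0,0.5],[0,0,0,0,0,0,0.5],[0,0,0,0,0,0,0.5],[0,0,0,0,0,0,0.5]]]'; python3 st.py 12 wrist | cut -c1-260
```

```text
t: 16.62
eef_pos: [0.4712, 0.0317, 0.065]
ee_rot: [-2.356, -0.0, 3.073]
force: [-0.4, -0.5, 0.4]
width: 0.0438
t 16.62 tcp [0.4712 0.0317 0.065 ] g [0.4709 0.0275 0.0608] gdeck mm [-21.  -49.3  60.8] F [-0.4 -0.5  0.4] M [ 2.39 -0.2  -0.02] w 0.0438 q [ 0.82  0.52 -0.73  0.54 -1.05 -1.34]
zt [-0.049 -0.706 -0.707] xt [-0.998  0.068  0.   ] Fdeck [ 0.5 -0.3  0.4]
```

View pics/wrist12.png

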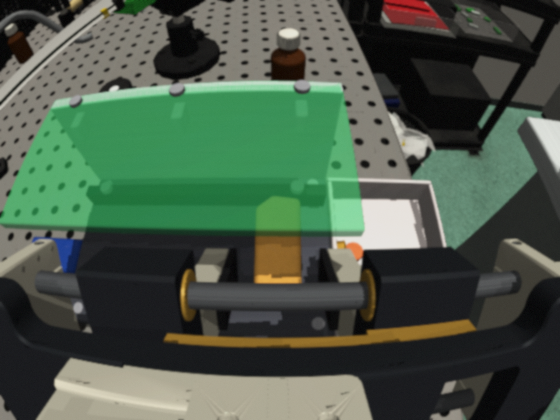

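The block is freed (opening 44 mm, block at (279,240) between the open fingers). I retreat along the tool axis.

```bash
python3 -m jog '[[[0.0005,0.007,0.007,0,0,0,0.5],[0.001,0.0141,0.0141,0,0,0,0.5],[0.001,0.0141,0.0141,0,0,0,0.5],[0.001,0.02,0.02,0,0,0,0.5],[0.001,0.02,0.02,0,0,0,0.5],[0.001,0.025,0.025,0,0,0,0.5],[0.001,0.03,0.03,0,0,0,0.5],[0.001,0.03,0.03,0,0,0,0.5],[0,0,0,0,0,0,0.5],[0,0,0,0,0,0,0.5]]]'; python3 st.py 13 wrist side top | cut -c1-260
python3 - <<'E'
import cv2
im=cv2.imread("pics/top13.png"); cv2.imwrite("pics/tc13.png",cv2.resize(im[170:335,230:370],None,fx=3.6,fy=3.6,interpolation=2))
im=cv2.imread("pics/side13.png"); cv2.imwrite("pics/sc13.png",cv2.resize(im[150:290,230:390],None,fx=4.2,fy=4.2,interpolation=2))
E
```

```text
t: 17.92
eef_pos: [0.4782, 0.1918, 0.225]
ee_rot: [-2.356, -0.001, 3.074]
force: [-0.3, -0.1, -0.8]
width: 0.0439
t 17.93 tcp [0.4782 0.1918 0.225 ] g [0.4779 0.1876 0.2208] gdeck mm [-181.2  -53.3  220.8] F [-0.3 -0.1 -0.8] M [ 2.39 -0.19 -0.02] w 0.0439 q [ 1.    0.44 -0.31  0.35 -1.54 -1.21]
zt [-0.049 -0.706 -0.707] xt [-0.998  0.068  0.001] Fdeck [ 0.1 -0.3 -0.8]
```

View pics/wrist13.png

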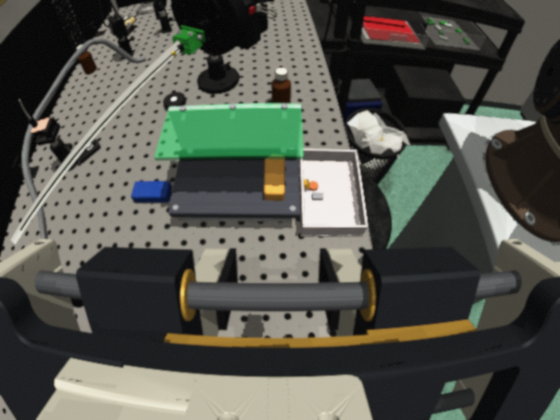

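View pics/tc13.png

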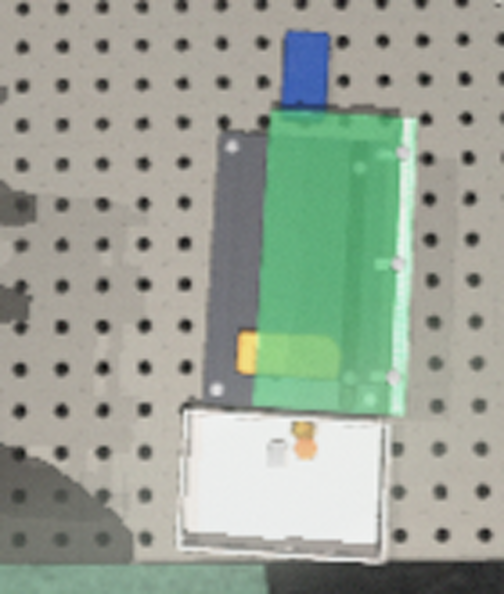

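View pics/sc13.png

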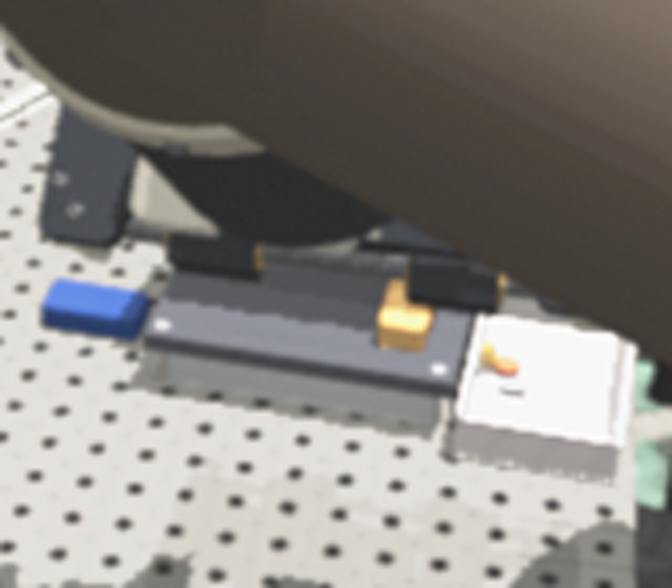

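Last views: all three chips are inside the white tray (top crop brass (303,430), copper (305,448), steel (277,453)). The block lies flat on the deck (288,353). The blue box (305,70) is unmoved in the top view, and the arm is clear. Handing in.

```bash
python3 -c "
from station import job_done; print(job_done())"
```

```text
the job is handed in; nothing more can be done
None
```

The wipe is done and handed in at about 18 s. All three chips are in the white tray, and the block was left lying flat on the deck.

- **Grip and entry:** I gripped the amber block by its long sides with the tool leaning 45°. I set it on the open front of the deck at the far end, away from the tray, and pushed it in flat.
- **Fence:** I felt the fence at deck x of about 35 mm. The contact force rose to 16 N before I eased it off.
- **Wipe:** I wiped along the fence with about 2–6.5 N of press. After the chips fell I drew the block back about 23 mm from the edge, released it and backed the arm away.

**Last checks:**
- **Chips:** the top, side and wrist views all show the chips in the tray. The brass chip seems to stand on edge against the tray wall or the copper chip, but it is inside.
- **Block:** it lies fully on the deck.
- **Bystanders:** the blue box looks unmoved in the top view; I did not measure the other bystanders.
- **Calibration:** the wrist-camera overlay disagreed with the fixed cameras by about 2 mm, within the stated calibration. The measured deck surface was about 1 mm lower than expected.
- **Side force:** a steady sideways force of 3–5 N during the wipe is unexplained. It had no visible effect.

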